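Rack a ware board on the blue runners

TASK

Pick up the ware board by its dark handle bar, keeping it level so that the tile stays on it, and slide it handle-last into the drying rack on the blue runners. Ease it in gently until it pushes the orange depth stop at the back a few millimetres (about 5), without driving the stop to the end of its travel; then let go and leave the board there, the mug, jar and scraper undisturbed.

Things in the scene. Friction and masses are not known exactly. Their poses are not given: they have to be found in the camera images.
- board: Plywood ware board lying flat, 240 (x) x 160 (y) x 6 mm, 0.22 kg. Origin at the centre of its underside, z up; +x points to the plain rear edge, 120 mm from the origin, which enters the rack first.
- handle (a point): Middle of the dark wooden handle bar that stands on the board's front end, on its axis 30 mm above the board's underside and 108 mm in front (-x) of the board's origin. The bar is 14 mm thick along the board's x and 80 mm long along y; its top is 50 mm above the underside. Pinch it from above across its thickness.
- tile: Loose terracotta tile with a green leaf pattern, 100 x 80 x 10 mm, about 0.1 kg, lying on the board. Origin at the centre of its underside.
- rack: Open wooden drying rack, fixed, 250 mm high, 208 mm deep, 201 mm wide, no cross bars at the front or the top. Origin at table level in the middle of its front opening; +x points into the rack, away from the robot.
- blue_rails: The pair of blue channel runners in the rack, fixed; their height differs each time. Origin midway between the two, at the front end of the straight channels, on the top of the ledges, on which the board's underside will lie. +x runs into the rack (channels 200 mm long), z up. Side walls 165 mm apart (board 160), ledges 136 mm apart; an upper lip leaves 11 mm of height for the 6 mm board.
- blue_mouth (a point): Centre of the flared mouth of the blue runners, 22 mm in front (-x) of their origin and 5.5 mm above the ledges. At this end the opening is about 8 mm wider on either side, and higher and lower by about 8 mm, than the channels.
- white_rails: Two plain white runner pairs of the same rack, about 55 mm below and 60 mm above the blue ones: not to be used. Same origin convention as the blue runners, to which they keep these offsets.
- depth_stop (a joint): Orange bar 120 mm wide at the back between the blue runners, facing the board. In m: 0 at first, grows as the board pushes it back, 0.018 at the hard end. Friction-held: gives way at about 8 N, stays where left. Where its face stands at first is not told: 122 to 157 mm behind the blue runners' origin, to be felt for; the board's sliding friction is only a few N.
- mug: Blue mug, 85 mm high, 76 mm across, a bystander. Origin at the centre of its underside.
- jar: Jar with a yellow cap, 110 mm high, 70 mm across, a bystander. Origin at the centre of its underside.
- scraper: Spatula-like hand scraper lying on the table, a bystander.

How it is judged:
By the outcome, as a careful person would: the job done as asked, in the order asked, and still so for the second after the job is handed in, with the robot touching nothing.
It also fails if it takes over 58 s, if anything falls off the work surface, if the arm or the gripper's body presses on something with over 40 N, if the wrist force passes 120 N, or if a joint passes its speed limit or range.

ROBOT

A 6-joint arm with a two-finger parallel gripper is mounted at the origin on the work surface. World frame = base frame: x ahead of the robot, y to its left, z up, the work surface at z = 0. Lengths are in m, angles in rad, forces in N, time in s.
With the tool pointing down it reaches from about 0.35 to 0.975 m from the base axis. Payload 4.9 kg.
Tool frame: the origin (TCP) lies midway between the tips of the shut fingers; the grasp point (between the pads) lies 19 mm behind it (ctrl.grip_depth is the distance from the TCP to the grasp point, in m); y points along the fingers, z is the direction in which the jaws open and shut, and the axes are right-handed (so a half turn about y gives the same grasp; the last joint's range is limited). The gripper opens to 85 mm and grips with 20 to 120 N. Pads are 22 mm wide; open, the fingers measure 114 mm over their backs; the gripper's body (76 mm by 85 mm) begins 54 mm behind the grasp point. The pads swing forward as they close: fully open they stand 13 mm farther back than shut.
Start: joints at [-1.422, 0.053, 1.613, -0, 1.476, -0.119], TCP at [0.165, -0.603, 0.231] pointing down, gripper open.
Joint ranges: [-3.01, 3.01], [-1.01, 2.22], [0.06, 2.58], [-1.02, 4.17], [0.09, 2.62], [-3.14, 3.14]. Speed limits (rad/s): [2.57, 2.57, 3.14, 3.14, 3.14, 3.14].

INTERFACE

Orientations are given as a unit quaternion [x, y, z, w].
In Python, from plant import ctrl, imaging gives the robot as it stands. Calls block until the motion is done:
- ctrl.movep(position, orientation): joint-space move of the TCP to a pose.
- ctrl.line_to(position, rotation=None, max_speed=0.15): straight line of the TCP; rotation=None keeps the orientation; max_speed is the mean speed in m/s.
- ctrl.movej(angles): joint-space move.
- ctrl.move_gripper(opening, grasp_force=None): finger opening in m; grasp_force is the grip in N (None keeps the last); returns when the fingers have stopped.
- ctrl.pause(seconds).
- ctrl.inverse_kinematics(position, orientation): joint angles nearest the present ones, or None.
- imaging.camera(name): name is "scene" or "top"; returns a dict with "image" (420x560x3 uint8, blue, green, red), "mtx" (3x3 intrinsics, pixels), "rvec" (rotation vector, rad) and "tvec" (3), from world to camera coordinates, as OpenCV has them. Camera axes: x right, y down, z forward; pixel columns grow to the right and rows downward; lengths in m; the calibration is good to about 2 mm. A picture is of the moment at which its call begins. There is no depth.
A pose or a line that the arm cannot do raises ctrl.IKError and nothing moves.
- ctrl.sign_off(): hands the job in, once; it reports no verdict.
Trained networks look in the newest picture that a camera, given by its name, has taken for a name from the list of things; names that differ only in an ending like _2 or _b are one class to them, and where a whole thing is asked for, a point or a joint stands for the part that bears it (a point fixed in the world has none). Each returns a list of dicts, best first, with "conf" (0 to 1); they miss things now and then, are a little off and sometimes report something else, mostly with a low value. They report only what shows in the picture. A call takes as long as a camera call.
- imaging.search_frame(query, camera): "location" ([x, y, z] in m, in world coordinates, good to about 4 mm: the middle of the surface that is visible of it).
- imaging.masks_of(query, camera): "mask" (420x560 bool, what is visible of it).
Readings, each from a call of its own:
- ctrl.read_clock(): time.
- ctrl.read_joint_pos(): joint angles.
- ctrl.read_dq(): joint speeds.
- ctrl.read_joint_efforts(): joint torques, N m.
- ctrl.read_tcp_pos(): TCP position.
- ctrl.read_tcp_rot(): TCP orientation.
- ctrl.read_wrist_force(): force on the tool from outside, world axes, zero at the start.
- ctrl.read_ft_torque(): the same for the moment, N m.
- ctrl.read_finger_gap(): finger opening in m.
Only numpy, scipy, OpenCV 4.12 (cv2) and the standard library are available. Lean on these libraries where they do the work, as an engineer would, in place of code of your own. Each camera call takes 0.05 s, during which the arm holds its last target.

## Working session

There is one attempt and no reset: what is moved stays moved. The work goes in short steps, each a Python script; the robot and the scene stay as the last script left them, time stands still between calls to the robot, and variables do not carry over. Pictures are saved under pics/ and viewed, and the job is handed in when it is done.

```bash
mkdir -p pics; ls; python3 - <<'E'
from plant import ctrl, imaging
import cv2,numpy as np
for c in ["scene","top"]:
    d=imaging.camera(c); cv2.imwrite(f"pics/{c}0.png",d["image"])
    R=cv2.Rodrigues(np.array(d["rvec"]))[0]; print(c,np.round(d["mtx"],1).tolist(),(-R.T@np.array(d["tvec"]).ravel()).round(3),R.round(3).tolist())
    for q in ["board","handle","tile","rack","blue_rails","depth_stop","mug","jar","scraper","white_rails"]:
        print(q,[(np.round(r["location"],4).tolist(),round(r["conf"],2)) for r in imaging.search_frame(q,c)][:3])
print(ctrl.read_clock(),ctrl.read_tcp_rot(),ctrl.read_wrist_force())
E
```

```text
pics
scene [[498.8, 0.0, 285.5], [0.0, 498.8, 210.7], [0.0, 0.0, 1.0]] [1.516 0.577 1.38 ] [[-0.523, 0.852, 0.012], [0.639, 0.401, -0.657], [-0.565, -0.336, -0.754]]
board [([0.5698, 0.2423, 0.0058], 0.68)]
handle [([0.5725, 0.2382, 0.0053], 0.7)]
tile [([0.5724, 0.237, 0.0164], 0.89)]
rack [([0.8714, 0.0217, 0.1587], 0.92)]
blue_rails [([0.8505, -0.0742, 0.0966], 0.78)]
depth_stop [([0.8547, -0.0665, 0.1014], 0.49), ([0.8518, -0.0756, 0.1006], 0.28)]
mug [([0.5988, -0.4507, 0.0566], 0.81), ([0.5706, 0.2425, 0.0075], 0.37)]
jar [([0.4686, -0.4191, 0.0802], 0.93)]
scraper [([0.3776, 0.4814, 0.0042], 0.72)]
white_rails [([0.8013, -0.1295, 0.1502], 0.96)]
top [[509.2, 0.0, 279.3], [0.0, 509.2, 201.5], [0.0, 0.0, 1.0]] [0.43  0.028 1.544] [[0.025, -1.0, 0.005], [-0.993, -0.025, -0.112], [0.112, -0.002, -0.994]]
board [([0.5596, 0.2372, 0.0054], 0.93)]
handle [([0.5608, 0.2346, 0.0096], 0.82)]
tile [([0.5749, 0.2361, 0.0172], 0.82)]
rack [([0.8308, -0.0682, 0.2471], 0.82)]
blue_rails [([0.8517, -0.0802, 0.0941], 0.67), ([0.4488, -0.421, 0.1109], 0.25)]
depth_stop [([0.8483, -0.0625, 0.0979], 0.63)]
mug [([0.5834, -0.4678, 0.0422], 0.86)]
jar [([0.4504, -0.423, 0.1115], 0.62)]
scraper [([0.3715, 0.4832, 0.0008], 0.57), ([0.45, -0.4228, 0.1118], 0.15)]
white_rails [([0.802, -0.1276, 0.1488], 0.71), ([0.8466, -0.0763, 0.102], 0.4)]
1.1 [-0.09440342  0.70079557 -0.70075931  0.09439254] [-0.06510474 -0.07924421  0.59814396]
```

View pics/scene0.png

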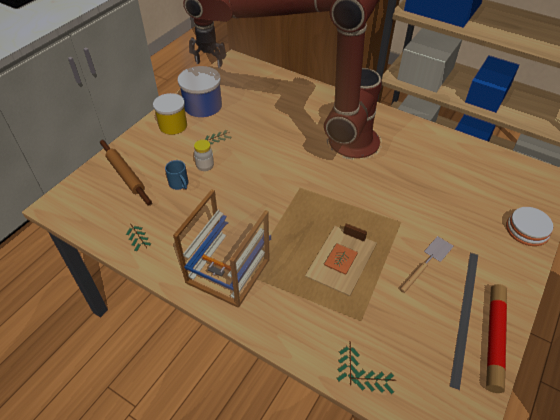

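View pics/top0.png

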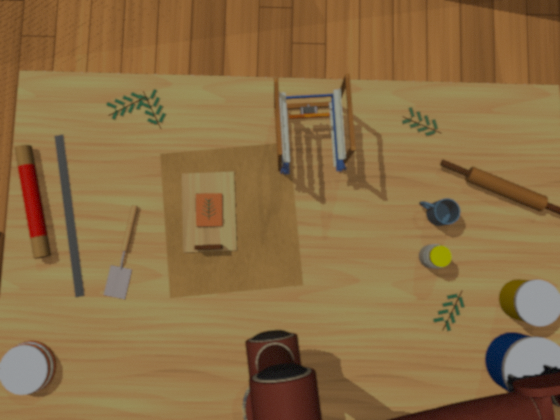

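```bash
python3 - <<'E'
import cv2
a=cv2.imread("pics/top0.png"); 
cv2.imwrite("pics/top_rack.png",cv2.resize(a[0:130,215:395],None,fx=4.4,fy=4.4,interpolation=cv2.INTER_CUBIC))
cv2.imwrite("pics/top_board.png",cv2.resize(a[80:230,130:280],None,fx=4,fy=4,interpolation=cv2.INTER_CUBIC))
b=cv2.imread("pics/scene0.png")
cv2.imwrite("pics/sc_rack.png",cv2.resize(b[120:270,100:300],None,fx=4,fy=4,interpolation=cv2.INTER_CUBIC))
E
```

```text
(no output)
```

View pics/top_rack.png

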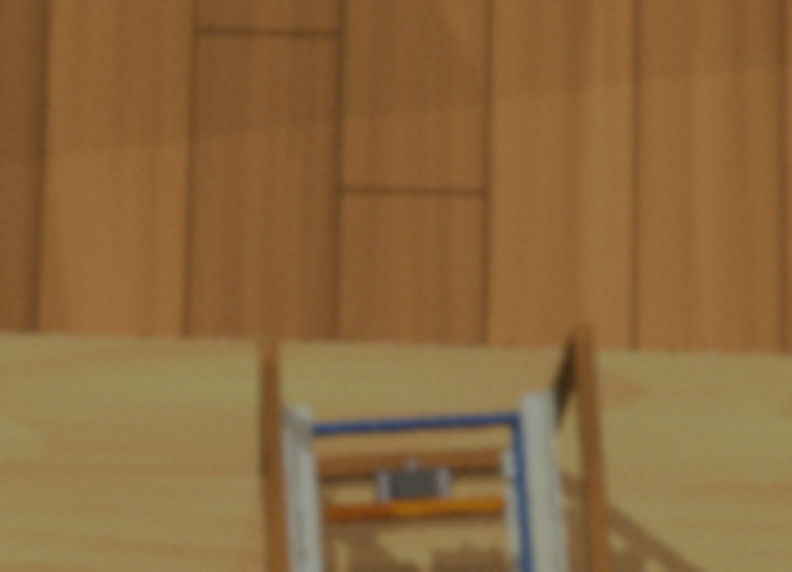

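View pics/top_board.png

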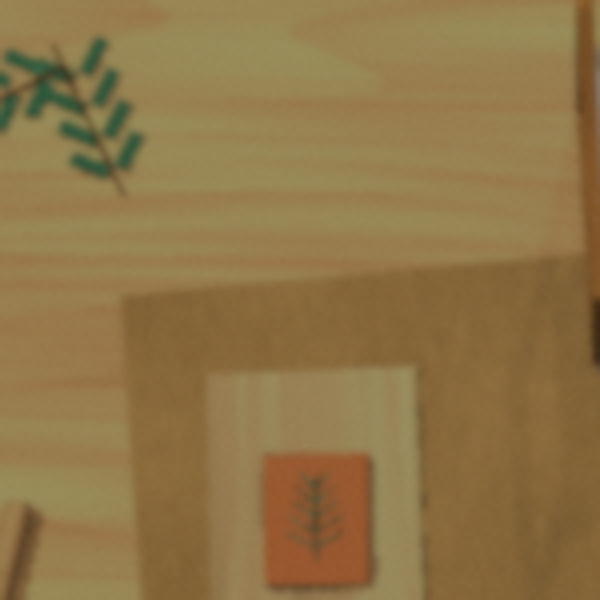

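View pics/sc_rack.png

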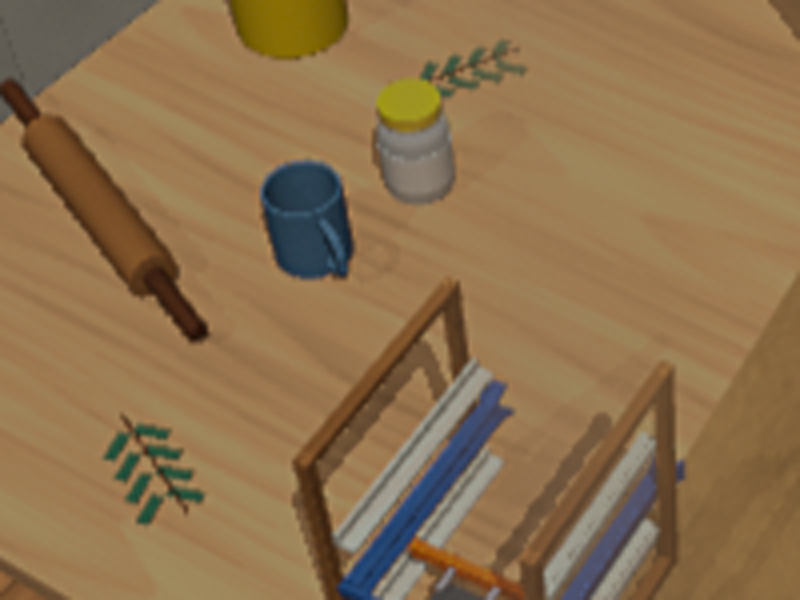

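```bash
python3 - <<'E'
from plant import ctrl, imaging
import cv2,numpy as np,pickle
S={}
for c in ["scene","top"]:
    d=imaging.camera(c); S[c]=d
    for q in ["board","tile","rack","blue_rails","depth_stop","white_rails","handle"]:
        m=imaging.masks_of(q,c)
        S[c,q]=[(r["mask"],r["conf"]) for r in m]
        print(c,q,[(int(r["mask"].sum()),round(r["conf"],2)) for r in m])
pickle.dump(S,open("S.pkl","wb"))
def crop(c,x0,y0,x1,y1,f,name,q=None):
    im=S[c]["image"][y0:y1,x0:x1]; im=cv2.convertScaleAbs(im,alpha=1.6)
    im=cv2.resize(im,None,fx=f,fy=f,interpolation=cv2.INTER_CUBIC)
    for x in range((x0//10+1)*10,x1,10): cv2.putText(im,str(x),(int((x-x0)*f),8),0,.3,(255,255,255),1); cv2.line(im,(int((x-x0+.5)*f),10),(int((x-x0+.5)*f),14),(255,255,255),1)
    for y in range((y0//10+1)*10,y1,10): cv2.putText(im,str(y),(0,int((y-y0+.5)*f)+3),0,.3,(255,255,255),1); cv2.line(im,(20,int((y-y0+.5)*f)),(24,int((y-y0+.5)*f)),(255,255,255),1)
    cv2.imwrite(f"pics/{name}.png",im)
    if q:
        for k,col in zip(q,[(0,255,0),(255,0,255),(0,255,255)]):
            for m,cf in S[c,k][:1]:
                mm=cv2.resize(m[y0:y1,x0:x1].astype(np.uint8),None,fx=f,fy=f,interpolation=cv2.INTER_NEAREST)
                cs,_=cv2.findContours(mm,cv2.RETR_LIST,cv2.CHAIN_APPROX_NONE); cv2.drawContours(im,cs,-1,col,1)
        cv2.imwrite(f"pics/{name}_m.png",im)
crop("top",262,65,367,185,5,"t_rack",["blue_rails","white_rails","depth_stop"])
crop("scene",168,185,280,310,4.8,"s_rack",["blue_rails","white_rails","depth_stop"])
crop("top",170,160,250,260,6,"t_board",["board","tile","handle"])
crop("scene",295,215,385,300,7,"s_board",["board","tile","handle"])
E
```

```text
scene board [(2372, 0.95)]
scene tile [(614, 0.66), (1516, 0.25)]
scene rack [(2137, 0.83)]
scene blue_rails [(1190, 0.96)]
scene depth_stop [(144, 0.71), (1216, 0.4)]
scene white_rails [(1291, 0.8)]
scene handle [(2379, 0.64)]
top board [(3233, 0.58), (647, 0.37)]
top tile [(799, 0.86), (1114, 0.52)]
top rack [(1459, 0.56)]
top blue_rails [(818, 0.88)]
top depth_stop [(212, 0.55)]
top white_rails [(887, 0.68)]
top handle [(3294, 0.78)]
```

View pics/t_rack.png

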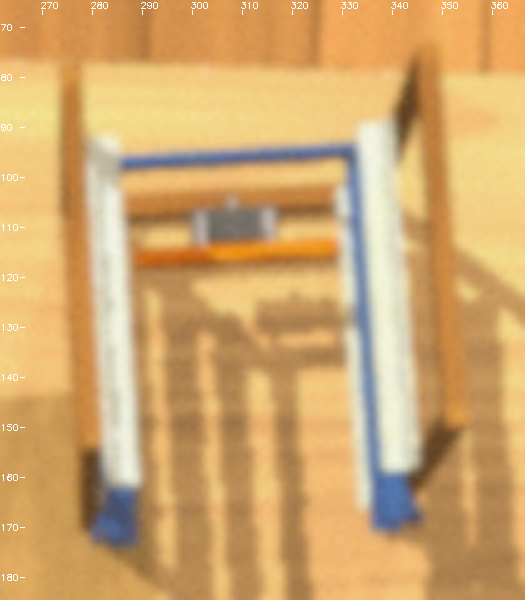

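View pics/s_rack.png

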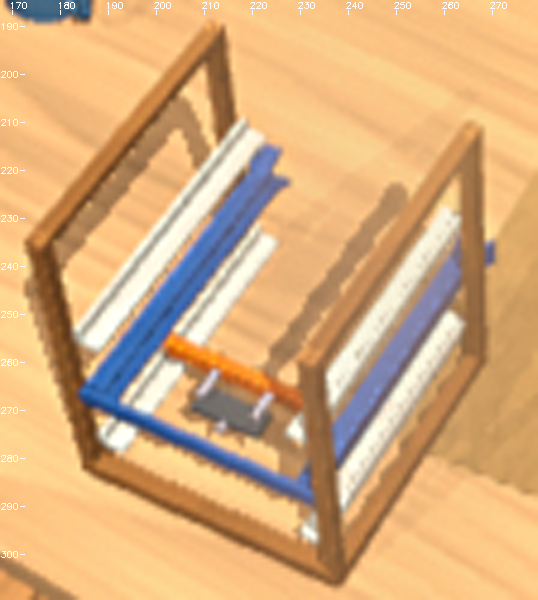

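View pics/t_board_m.png

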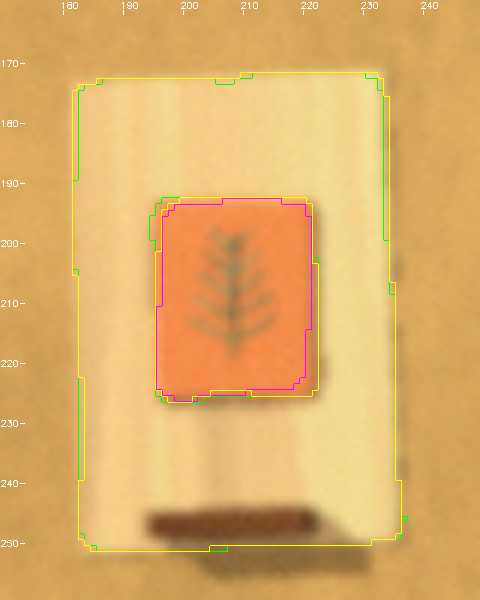

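View pics/s_board_m.png

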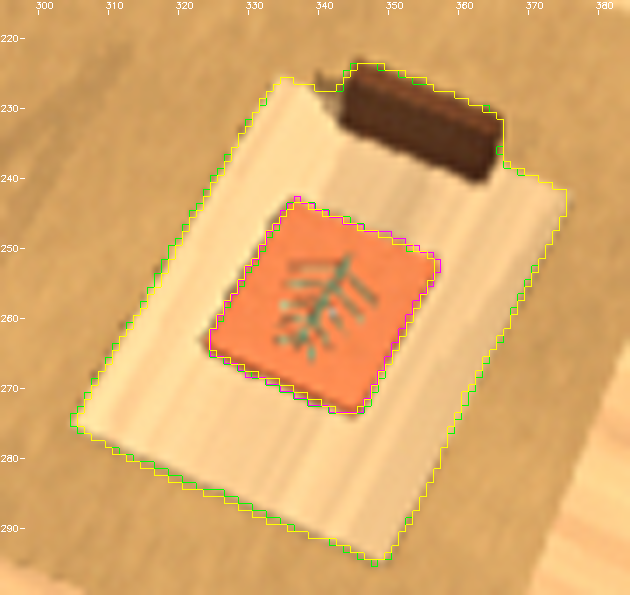

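View pics/s_rack_m.png

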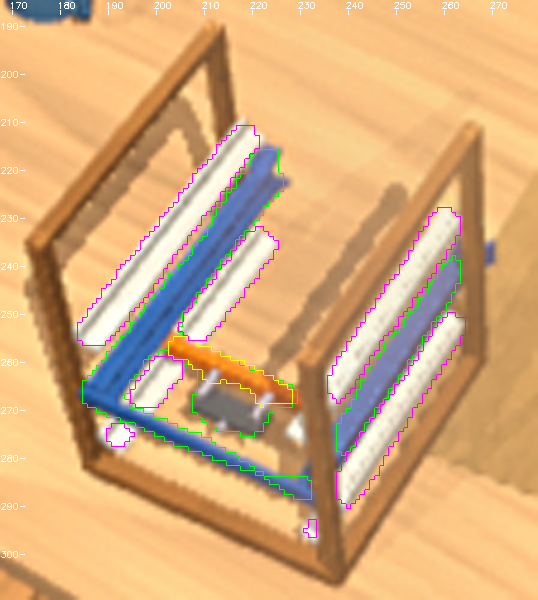

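```bash
cat > fit.py <<'E'
import pickle,cv2,numpy as np
from scipy.optimize import least_squares
S=pickle.load(open("S.pkl","rb"))
def proj(c,P):
    d=S[c]; return cv2.projectPoints(np.array(P,float).reshape(-1,1,3),np.array(d["rvec"]),np.array(d["tvec"]),np.array(d["mtx"]),None)[0].reshape(-1,2)
def px(u,v,f,x0,y0): return (u/f+x0-.5,v/f+y0-.5)
def place(p,L):
    c,s=np.cos(p[2]),np.sin(p[2]); L=np.array(L,float)
    return np.c_[p[0]+c*L[:,0]-s*L[:,1],p[1]+s*L[:,0]+c*L[:,1],L[:,2]]
def run(obs,p0,build=lambda p,L:place(p,L)):
    def res(p):
        r=[]
        for c in obs:
            L=[o[0] for o in obs[c]]; m=np.array([o[1] for o in obs[c]]); r.append(proj(c,build(p,L))-m)
        return np.vstack(r)
    s=least_squares(lambda p:res(p).ravel(),p0,loss="soft_l1",f_scale=.7)
    return s.x,res(s.x)
T=lambda u,v:px(u,v,5,262,65); SC=lambda u,v:px(u,v,4.8,168,185)
TB=lambda u,v:px(u,v,6,170,160); SB=lambda u,v:px(u,v,7,295,215)
z=.006
board={"top":[((.12,.08,z),TB(73,82)),((.12,-.08,z),TB(384,73)),((-.12,-.08,z),TB(402,543)),((-.12,.08,z),TB(84,550))],
"scene":[((-.12,-.08,z),SB(282,77)),((-.12,.08,z),SB(567,190)),((.12,.08,z),SB(378,566)),((.12,-.08,z),SB(72,424))]}
h=.1005
rack={"top":[((0,h,.25),T(78,450)),((.208,h,.25),T(60,65)),((0,-h,.25),T(468,428)),((.208,-h,.25),T(440,45))],
"scene":[((0,-h,.25),SC(207,23)),((.208,-h,.25),SC(27,241)),((0,h,.25),SC(484,130)),((.208,h,.25),SC(324,366)),((.208,h,0),SC(342,584)),((.208,-h,0),SC(88,468)),((0,h,0),SC(486,360))]}
if __name__=="__main__":
    for n,o,p0 in [("board",board,[.56,.237,0]),("rack",rack,[.73,-.07,0])]:
        p,r=run(o,p0); print(n,p.round(4)); print(r.round(1).tolist())
        for c in o:
            q,r=run({c:o[c]},p0); print("  ",c,q.round(4),np.abs(r).max().round(1))
E
python3 fit.py
```

```text
board [0.5682 0.237  0.0641]
[[0.2, -0.1], [0.7, -0.6], [0.1, -0.2], [-0.2, 0.8], [-0.3, -0.1], [1.1, 0.7], [1.0, -0.3], [-0.2, 0.0]]
   top [0.568  0.2376 0.0653] 0.9
   scene [0.5686 0.2357 0.0635] 0.7
rack [ 0.7048 -0.0684  0.0833]
[[0.9, 0.5], [-0.2, -0.2], [0.3, 0.5], [0.0, -0.4], [1.4, -0.8], [-0.0, 0.3], [0.6, -0.8], [-1.5, 0.6], [0.1, 1.4], [-0.6, 0.7], [1.2, -0.2]]
   top [ 0.705  -0.0672  0.0779] 0.6
   scene [ 0.7043 -0.0709  0.0939] 1.5
```

```bash
python3 - <<'E'
import pickle,cv2,numpy as np
S=pickle.load(open("S.pkl","rb"))
def crop(c,x0,y0,x1,y1,f,name):
    im=S[c]["image"][y0:y1,x0:x1]; im=cv2.convertScaleAbs(im,alpha=1.7)
    im=cv2.resize(im,None,fx=f,fy=f,interpolation=cv2.INTER_CUBIC)
    cv2.imwrite(f"pics/{name}.png",im)
crop("scene",180,205,235,275,8,"s_z1")
crop("scene",225,220,280,290,8,"s_z2")
E
```

```text
(no output)
```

View pics/s_z1.png

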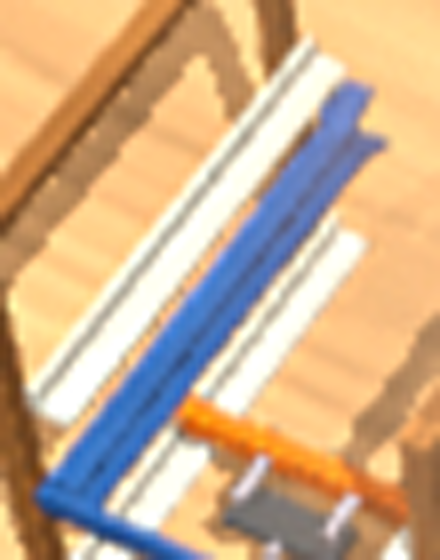

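View pics/s_z2.png

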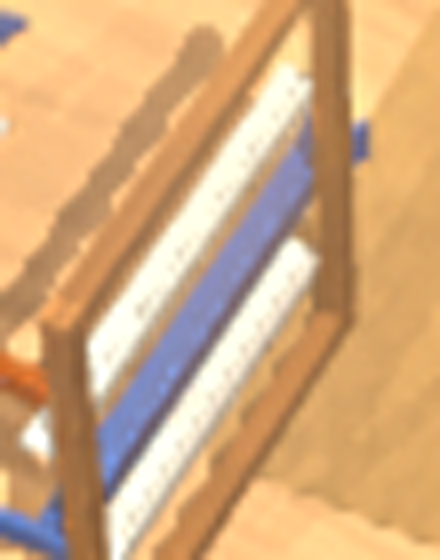

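```bash
cat > fit2.py <<'E'
from fit import *
Z1=lambda u,v:px(u,v,8,180,205)
l=.068
obs={"scene":[((0,-l,-.055),Z1(367,238)),((0,-l,.060),Z1(348,72)),((.2,-l,.06),Z1(60,422))],
"top":[((0,l,.06),T(142,486)),((0,-l,.06),T(378,471)),((.2,l,.06),T(119,138)),((.2,-l,.06),T(358,123)),((0,-l,-.055),T(359,509))]}
def build(p,L):
    q=place(p[:3],L); q[:,2]+=p[3]; return q
if __name__=="__main__":
    p,r=run(obs,[.71,-.07,.08,.1],build); print(p.round(4)); print(r.round(1).tolist())
    for c in obs:
        q,r=run({c:obs[c]},p,build); print(c,q.round(4),r.round(1).tolist())
    # overlays
    for c,(x0,y0,x1,y1,f) in {"top":(262,65,367,185,5),"scene":(168,185,280,310,4.8)}.items():
        im=cv2.convertScaleAbs(S[c]["image"][y0:y1,x0:x1],alpha=1.6); im=cv2.resize(im,None,fx=f,fy=f,interpolation=cv2.INTER_CUBIC)
        def seg(a,b,col):
            q=(proj(c,build(p,[a,b]))+.5-[x0,y0])*f; cv2.line(im,tuple(map(int,q[0])),tuple(map(int,q[1])),col,1)
        for dz in (-.055,0,.06):
            for s in (1,-1):
                seg((0,s*l,dz),(.2,s*l,dz),(0,255,0)); seg((0,s*.0825,dz+.011),(.2,s*.0825,dz+.011),(0,0,255))
            seg((0,-l,dz),(0,l,dz),(255,0,255)); seg((-.022,-l,-.008),(-.022,l,-.008),(0,255,255)); seg((-.022,-.0905,.019),(-.022,.0905,.019),(255,255,0))
        cv2.imwrite(f"pics/ov_{c}.png",im)
E
python3 fit2.py
```

```text
[ 0.7051 -0.0689  0.0843  0.0905]
[[0.7, 0.6], [0.4, -0.6], [1.6, 0.3], [-0.2, -0.2], [1.4, -0.0], [0.0, -0.3], [0.3, 0.0], [0.6, -0.2]]
scene [ 0.7038 -0.0739  0.064   0.0836] [[0.2, 0.7], [-0.2, -0.3], [0.1, -0.2]]
top [ 0.7064 -0.0681  0.0817  0.0838] [[-0.5, -0.3], [0.8, 0.0], [-0.1, -0.0], [-0.1, 0.4], [0.1, -0.1]]
```

View pics/ov_scene.png

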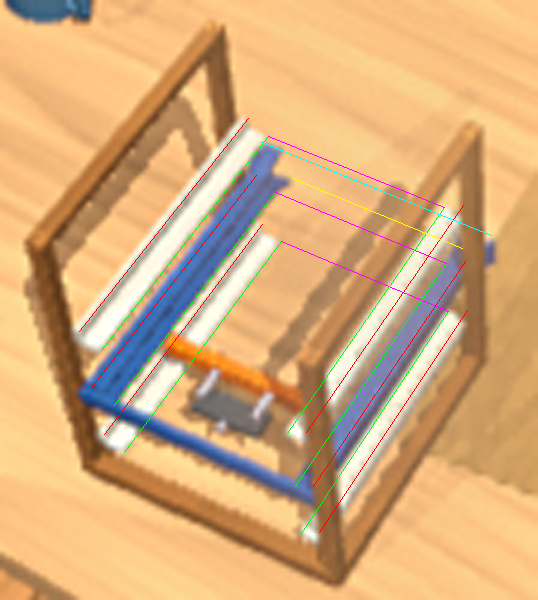

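View pics/ov_top.png

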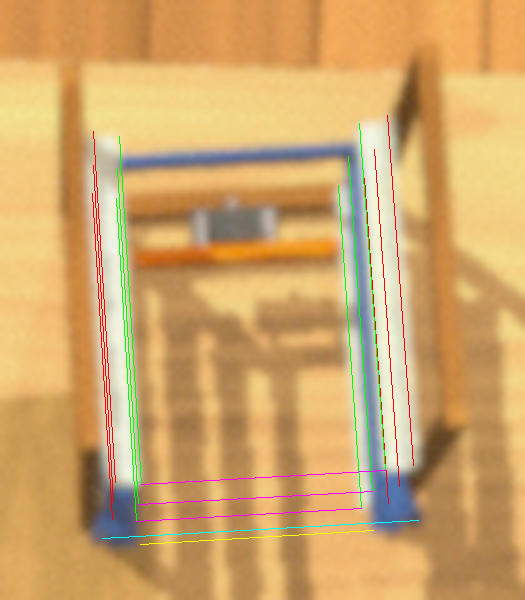

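```bash
cat > fit3.py <<'E'
from fit2 import *
def joint(extra=True):
    o={c:[((*a[:2],a[2],1),b) for a,b in obs[c]]+[((*a,0),b) for a,b in rack[c]] for c in obs}
    def res(p):
        r=[]
        for i,c in enumerate(o):
            L=np.array([k[0] for k in o[c]]); q=place(p[:3],L[:,:3]); q[:,2]+=L[:,3]*p[3]; q[:,0]+=L[:,3]*0
            r.append(proj(c,q)+p[4+2*i:6+2*i]-np.array([k[1] for k in o[c]]))
        return np.r_[np.vstack(r).ravel(),p[4:]/.7*1.0]
    s=least_squares(res,[.705,-.068,.083,.09,0,0,0,0],loss="soft_l1",f_scale=.7)
    return s
s=joint(); print(s.x.round(4)); J=s.jac; print(np.sqrt(np.diag(np.linalg.inv(J.T@J)))[:4]*.7)
E
python3 fit3.py
```

```text
[ 0.7048 -0.0688  0.0838  0.0904 -0.3271 -0.1096 -0.2574 -0.0225]
[0.00126738 0.00151778 0.00465332 0.00262696]
```

```bash
cat > hlp.py <<'E'
from plant import ctrl, imaging
import numpy as np,cv2
from scipy.spatial.transform import Rotation as R
def q_for(yaw,flip=False):
    # tool y down, z(jaw) along +x_board (or -)
    zt=np.array([np.cos(yaw),np.sin(yaw),0])*(-1 if flip else 1); yt=np.array([0,0,-1.]); xt=np.cross(yt,zt)
    return R.from_matrix(np.c_[xt,yt,zt]).as_quat()
E
python3 - <<'E'
from hlp import *
print(R.from_quat(ctrl.read_tcp_rot()).as_matrix().round(2).tolist(), ctrl.grip_depth)
b=np.array([.5682,.237]);y=.064
hd=b-.108*np.array([np.cos(y),np.sin(y)]); print(hd)
r=np.array([.7052,-.0689]);ry=.083; d=np.array([np.cos(ry),np.sin(ry)])
for f in (0,1):
    print(f,[None if (v:=ctrl.inverse_kinematics(p,q_for(a,f))) is None else np.round(v,2).tolist() for p,a in [((*hd,.15),y),((*hd,.014),y),((*(r-.27*d),.15),ry),((*(r-.09*d),.105),ry)]])
E
```

```text
[[-0.96, 0.0, 0.26], [-0.26, 0.0, -0.96], [-0.0, -1.0, -0.0]] 0.0187
[0.46042111 0.23009272]
0 [[0.32, -0.15, 1.95, -0.0, 1.34, 0.25], [0.32, 0.04, 2.02, -0.0, 1.08, 0.25], [-0.37, -0.34, 2.1, -0.0, 1.38, -0.46], [-0.24, 0.15, 1.73, -0.0, 1.26, -0.33]]
1 [[0.32, -0.15, 1.95, -0.0, 1.34, -2.89], [0.32, 0.04, 2.02, -0.0, 1.08, -2.89], [-0.37, -0.34, 2.1, -0.0, 1.38, 2.68], [-0.24, 0.15, 1.73, -0.0, 1.26, 2.82]]
```

```bash
python3 - <<'E'
from hlp import *
q=q_for(.064); hd=[.4604,.2301]
ctrl.movep([*hd,.20],q); ctrl.move_gripper(.045,30)
ctrl.line_to([*hd,.07],max_speed=.12)
print(ctrl.read_clock(),ctrl.read_finger_gap(),ctrl.read_tcp_pos(),ctrl.read_wrist_force())
ims=[]
for c,(x0,y0,x1,y1) in {"top":(170,160,260,270),"scene":(295,200,385,300)}.items():
    im=imaging.camera(c)["image"][y0:y1,x0:x1]; im=cv2.resize(cv2.convertScaleAbs(im,alpha=1.6),(390,int(390*(y1-y0)/(x1-x0))),interpolation=cv2.INTER_CUBIC); ims.append(im[:430])
cv2.imwrite("pics/pre.png",np.hstack(ims))
E
```

```text
6.7083 0.044934630399384806 [0.46115309 0.23038175 0.0709987 ] [-0.47663622 -0.9402171   0.0698065 ]
```

View pics/pre.png

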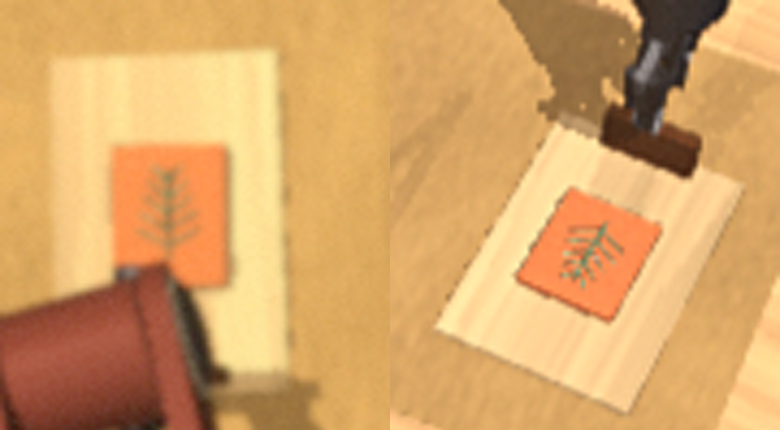

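```bash
python3 - <<'E'
from hlp import *
hd=[.4604,.2301]
for z in (.045,.03,.0125):
    ctrl.line_to([*hd,z],max_speed=.08); f=ctrl.read_wrist_force(); print(z,f.round(1))
    if abs(f[2])>6: raise SystemExit
ctrl.move_gripper(.0,30); print(ctrl.read_finger_gap(),ctrl.read_wrist_force().round(1),ctrl.read_ft_torque().round(2))
ctrl.move_gripper(.0,90); print(ctrl.read_finger_gap(),ctrl.read_wrist_force().round(1),ctrl.read_ft_torque().round(2),ctrl.read_tcp_pos())
ctrl.line_to([*hd,.05],max_speed=.05)
print(ctrl.read_clock(),ctrl.read_wrist_force().round(1),ctrl.read_ft_torque().round(2),ctrl.read_tcp_pos())
ims=[]
for c,(x0,y0,x1,y1) in {"top":(170,150,260,260),"scene":(295,190,385,300)}.items():
    im=imaging.camera(c)["image"][y0:y1,x0:x1]; im=cv2.resize(cv2.convertScaleAbs(im,alpha=1.6),(390,int(390*(y1-y0)/(x1-x0))),interpolation=cv2.INTER_CUBIC); ims.append(im[:475])
cv2.imwrite("pics/lift.png",np.hstack(ims))
E
```

```text
0.045 [ 0.  -0.4 -0.3]
0.03 [ 0.5 -0.7 -0.5]
0.0125 [ 0.3 -0.   0.1]
0.013800583150469425 [1.2 0.8 1.2] [0.05 0.   0.07]
0.01295981000563762 [ 0.7 -0.4  2.7] [ 0.06  0.05 -0.01] [0.46090043 0.2302872  0.0130904 ]
9.4583 [-0.  -0.3 -3.3] [-0.06  0.31 -0.02] [0.46010239 0.2299971  0.04970813]
```

View pics/lift.png

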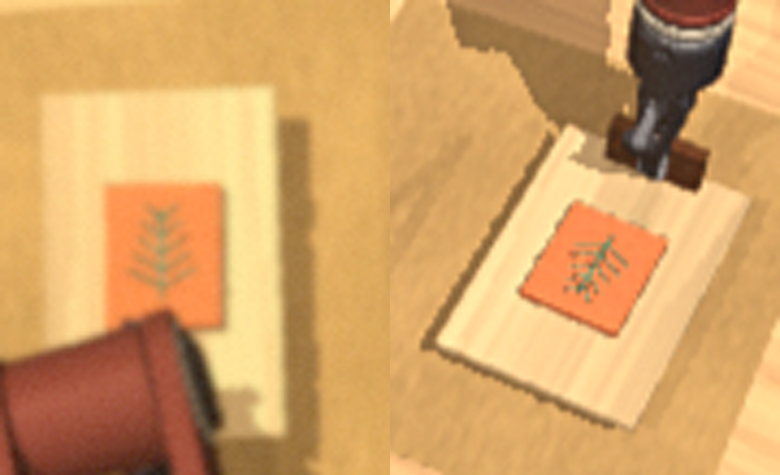

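```bash
python3 - <<'E'
from hlp import *
r=np.array([.7048,-.0688]);ry=.0838; d=np.array([np.cos(ry),np.sin(ry)])
q=q_for(ry)
ctrl.line_to([.42,.228,.106],max_speed=.08)
t=r-.28*d
ctrl.line_to([t[0],t[1],.106],rotation=q,max_speed=.09)
print(ctrl.read_clock(),ctrl.read_wrist_force().round(1),ctrl.read_ft_torque().round(2),ctrl.read_tcp_pos(),t)
import pickle
S={}
for c in ["scene","top"]:
    S[c]=imaging.camera(c)
    for k in ("board","tile"): S[c,k]=[(m["mask"],m["conf"]) for m in imaging.masks_of(k,c)]; print(k,[(int(m.sum()),cf) for m,cf in S[c,k]])
pickle.dump(S,open("S2.pkl","wb"))
ims=[]
for c,(x0,y0,x1,y1) in {"top":(255,60,385,260),"scene":(160,130,310,310)}.items():
    im=S[c]["image"][y0:y1,x0:x1]; im=cv2.resize(cv2.convertScaleAbs(im,alpha=1.6),None,fx=2.9,fy=2.9,interpolation=cv2.INTER_CUBIC); 
    if len(im)<580: im=np.vstack([im,np.zeros((580-len(im),im.shape[1],3),np.uint8)])
    ims.append(im[:580])
a=np.hstack(ims)[:,:800]; cv2.imwrite("pics/preins.png",a)
E
```

```text
14.2833 [-0.6  0.  -2.4] [-0.04  0.33 -0.01] [ 0.42575563 -0.09210972  0.10596886] [ 0.42578257 -0.09223655]
board [(1754, 0.73)]
tile [(1132, 0.72), (529, 0.56)]
board [(2857, 0.95)]
tile [(913, 0.56)]
```

View pics/preins.png

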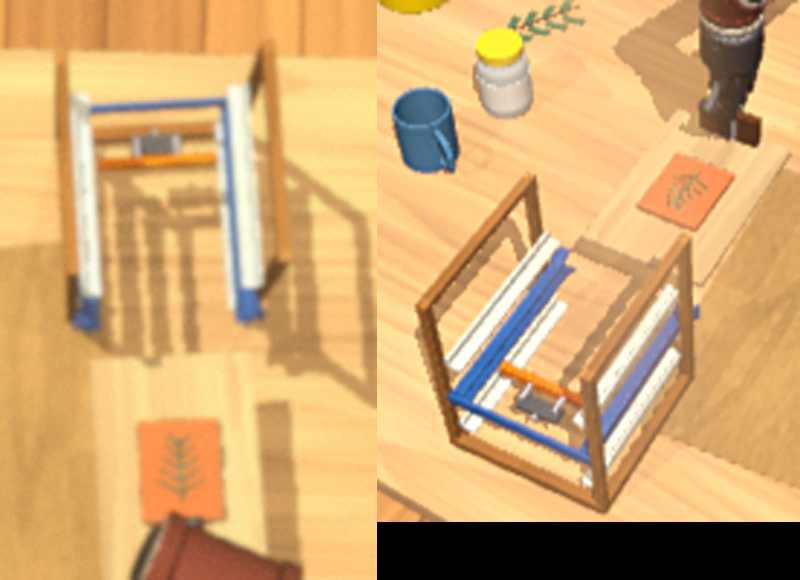

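```bash
cat > ov2.py <<'E'
import fit,pickle,sys
from fit import *
fn,name,tx,ty,tz,yaw=sys.argv[1],sys.argv[2],*map(float,sys.argv[3:7])
S2=pickle.load(open(fn,"rb")); fit.S=S2
u=tz-.0131
o=[tx+.108*np.cos(yaw),ty+.108*np.sin(yaw),yaw]
def B(L):
    q=place(o,L); q[:,2]+=u; return q
r=[.7048,-.0688,.0838]
for c,(x0,y0,x1,y1,f) in {"top":(265,140,365,250,5.4),"scene":(220,165,310,260,6.2)}.items():
    im=cv2.convertScaleAbs(S2[c]["image"][y0:y1,x0:x1],alpha=1.6); im=cv2.resize(im,None,fx=f,fy=f,interpolation=cv2.INTER_CUBIC)
    C=[(.12,.08,.006),(.12,-.08,.006),(-.12,-.08,.006),(-.12,.08,.006)]
    q=((proj(c,B(C))+.5-[x0,y0])*f).astype(int); cv2.polylines(im,[q.reshape(-1,1,2)],True,(0,255,0),1)
    q=proj(c,B(C)); print(c,q.round(1).tolist())
    for s in (1,-1):
        Q=place(r,[(-.022,s*.0825,.0905),(.2,s*.0825,.0905)]); a=((proj(c,Q)+.5-[x0,y0])*f).astype(int); cv2.line(im,tuple(map(int,a[0])),tuple(map(int,a[1])),(0,0,255),1)
    cv2.imwrite(f"pics/{name}_{c}.png",im)
E
python3 ov2.py S2.pkl ob .42576 -.09211 .10597 .0838
```

```text
top [[286.1, 183.1], [341.7, 179.8], [347.9, 263.9], [291.3, 267.3]]
scene [[271.4, 228.1], [229.7, 211.3], [263.3, 167.6], [302.6, 181.9]]
```

View pics/ob_top.png

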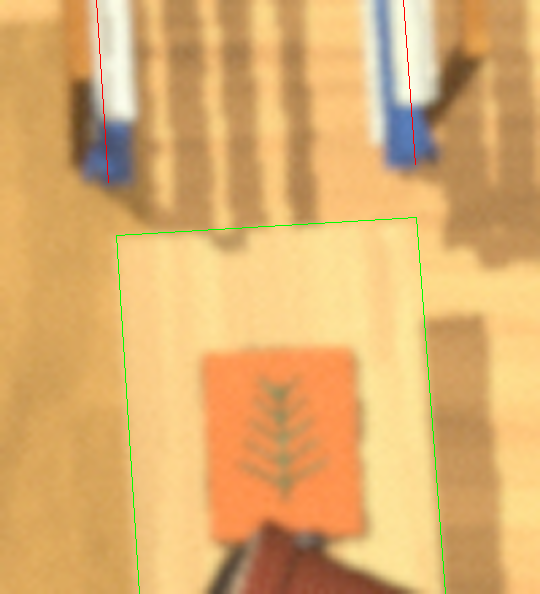

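View pics/ob_scene.png

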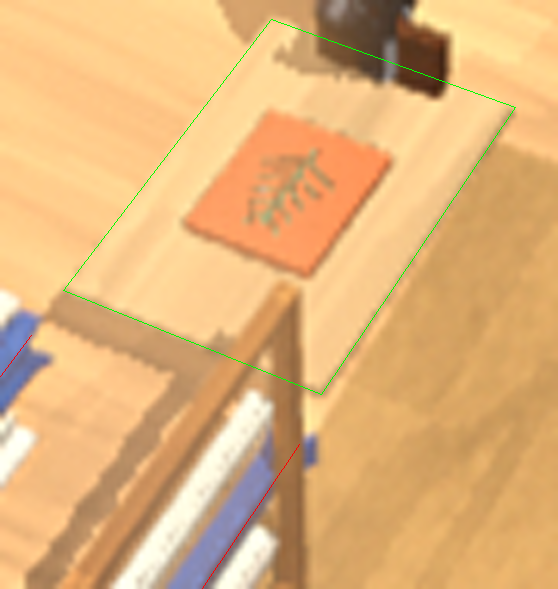

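```bash
cat > ins.py <<'E'
from hlp import *
import json,os
r=np.array([.7048,-.0688]);ry=.0838; d=np.array([np.cos(ry),np.sin(ry)]); n=np.array([-d[1],d[0]])
st=json.load(open("st.json")) if os.path.exists("st.json") else dict(s=-.052,y=0.,z=.106,F0=None)
def save(): json.dump(st,open("st.json","w"))
def go(v=.05):
    t=r+(st["s"]-.228)*d+st["y"]*n
    ctrl.line_to([*t,st["z"]],max_speed=v)
def rd(k=3):
    a=np.mean([np.r_[ctrl.read_wrist_force(),ctrl.read_ft_torque()] for _ in range(k)],0)
    f,m=a[:3],a[3:]
    return np.array([f[:2]@d,f[:2]@n,f[2],m[:2]@d,m[:2]@n,m[2]])
def fmt(x): return " ".join(f"{v:.2f}" for v in x)
E
rm -f st.json; python3 - <<'E'
from ins import *
print(ctrl.read_clock()); F0=np.mean([rd() for _ in range(3)],0); st["F0"]=F0.tolist(); print(fmt(F0),ctrl.read_clock())
for s in (-.03,-.02,-.01,0.,.01,.02):
    st["s"]=s; go(.05); c=rd()-F0; print(s,fmt(c),round(ctrl.read_clock(),2)); save()
    if abs(c[0])>4 or np.abs(c[1:3]).max()>5: break
S={}
import pickle
for k in ["scene","top"]: S[k]=imaging.camera(k)
pickle.dump(S,open("S3.pkl","wb")); print(ctrl.read_tcp_pos())
E
python3 ov2.py S3.pkl oc .4966 -.0861 .106 .0838
```

```text
14.5833
0.69 -0.22 -3.38 0.03 0.35 0.01 14.5833
-0.03 -0.63 0.22 -0.25 -0.05 -0.01 -0.02 15.18
-0.02 -0.18 -0.07 0.27 -0.01 -0.06 0.02 15.53
-0.01 -0.96 0.12 0.31 -0.03 -0.00 0.04 15.88
0.0 -1.01 -0.76 -0.20 0.00 -0.01 -0.01 16.23
0.01 -1.01 0.76 -0.23 0.01 -0.05 -0.03 16.57
0.02 -0.69 0.45 0.31 -0.01 -0.03 0.01 16.93
[ 0.49745271 -0.08617656  0.10589831]
top [[284.6, 158.7], [339.9, 155.5], [346.0, 238.6], [289.7, 242.0]]
scene [[261.1, 243.3], [218.7, 225.7], [253.9, 179.8], [293.9, 194.8]]
```

View pics/oc_top.png

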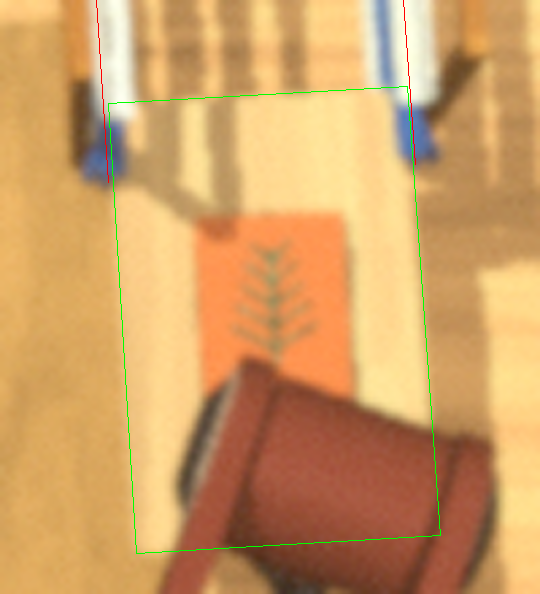

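View pics/oc_scene.png

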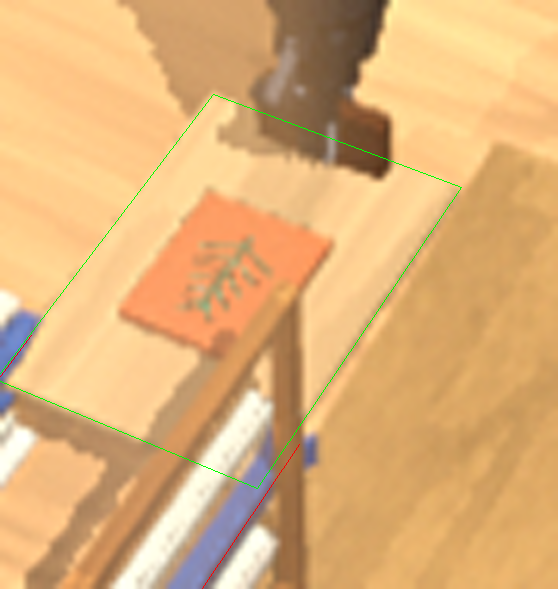

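```bash
python3 - <<'E'
from ins import *
F0=np.array(st["F0"])
for s in (.03,.04,.05,.06,.07,.08,.09,.1,.108,.114):
    st["s"]=s; go(.05); c=rd()-F0; print(s,fmt(c),round(ctrl.read_clock(),2)); save()
    if c[0]<-4.5 or np.abs(c[1:3]).max()>5 or abs(c[4])>.4 or abs(c[5])>.4: break
print(ctrl.read_tcp_pos(), r+(st["s"]-.228)*d)
E
```

```text
0.03 -0.56 -0.24 -0.75 -0.02 -0.00 -0.07 17.38
0.04 -0.71 1.31 0.54 -0.03 -0.01 -0.04 17.73
0.05 -0.37 0.12 0.33 -0.01 -0.02 0.00 18.07
0.06 -1.12 -0.55 0.36 -0.01 -0.02 -0.06 18.43
0.07 -0.57 0.71 0.33 -0.02 0.02 -0.06 18.77
0.08 -1.14 0.33 -0.12 -0.04 0.00 -0.01 19.12
0.09 -1.66 0.62 0.30 0.01 -0.03 -0.02 19.48
0.1 -0.41 -0.32 0.19 0.01 -0.03 -0.03 19.82
0.108 -0.83 0.22 0.33 0.06 -0.04 -0.05 20.13
0.114 -1.26 -0.63 -0.66 -0.04 -0.01 0.04 20.4
[ 0.59147537 -0.0783182   0.10606607] [ 0.59120004 -0.07834202]
```

```bash
python3 - <<'E'
from ins import *
F0=np.array(st["F0"])
for i in range(10):
    st["z"]-=.0006; go(.02); ctrl.pause(.05); c=rd(4)-F0; print(round(st["z"],4),fmt(c),round(ctrl.read_clock(),2)); save()
    if c[2]>2 or abs(c[4])>.25: break
E
```

```text
0.1054 -0.78 0.19 -1.04 -0.02 -0.03 -0.01 20.7
0.1048 -0.89 -0.34 0.25 -0.04 -0.03 -0.03 21.0
0.1042 -0.67 -0.30 -0.41 -0.01 -0.02 0.01 21.3
0.1036 -1.10 0.41 0.11 -0.05 -0.08 -0.06 21.6
0.103 -0.22 0.37 0.05 -0.02 0.00 0.02 21.9
0.1024 -0.37 0.55 -0.98 -0.06 0.05 -0.01 22.2
0.1018 -0.52 -0.14 -0.08 -0.00 -0.09 -0.06 22.5
0.1012 -1.09 0.73 1.05 0.03 -0.27 0.00 22.8
```

```bash
python3 - <<'E'
from ins import *
F0=np.array(st["F0"])
st["z"]+=.0005
while st["s"]<.165:
    st["s"]+=.0015; go(.03); c=rd(4)-F0; p=ctrl.read_tcp_pos(); a=(p[:2]-r)@d+.228; print(round(st["s"],4),round(a,4),fmt(c),round(ctrl.read_clock(),2)); save()
    if c[0]<-4 or np.abs(c[1:3]).max()>6 or abs(c[5])>.5: break
for i in range(2):
    ctrl.pause(.1); print(fmt(rd(4)-F0))
E
```

```text
0.1155 0.1157 1.04 0.54 0.81 0.01 -0.22 -0.03 23.05
0.117 0.1171 0.08 0.00 -0.05 -0.03 -0.19 -0.01 23.3
0.1185 0.1186 -0.45 0.41 0.80 -0.01 -0.19 -0.02 23.55
0.12 0.1201 -0.26 0.46 0.15 0.04 -0.18 -0.08 23.8
0.1215 0.1216 0.31 0.78 0.30 -0.05 -0.23 -0.08 24.05
0.123 0.1231 -1.47 0.70 -0.12 -0.03 -0.18 -0.04 24.3
0.1245 0.1246 -0.88 -0.07 0.58 -0.02 -0.21 -0.02 24.55
0.126 0.1262 -0.67 0.45 0.23 0.00 -0.18 -0.03 24.8
0.1275 0.1276 -0.46 -0.56 0.65 0.03 -0.23 -0.03 25.05
0.129 0.1291 0.03 0.69 0.22 0.03 -0.18 -0.01 25.3
0.1305 0.1306 -0.45 0.30 0.28 -0.02 -0.22 -0.02 25.55
0.132 0.1321 -0.79 -0.92 0.77 0.00 -0.18 -0.08 25.8
0.1335 0.1336 -0.39 0.88 0.76 -0.03 -0.21 0.02 26.05
0.135 0.1351 -1.24 0.20 1.02 0.02 -0.27 -0.02 26.3
0.1365 0.1366 0.11 0.49 0.42 -0.03 -0.21 -0.02 26.55
0.138 0.1381 -1.54 0.73 -0.02 -0.04 -0.17 0.01 26.8
0.1395 0.1396 0.26 0.06 1.38 0.01 -0.18 -0.01 27.05
0.141 0.1411 0.19 0.99 0.12 -0.06 -0.14 -0.01 27.3
0.1425 0.1413 -6.67 0.16 2.54 -0.06 0.30 0.01 27.55
-6.34 0.13 4.25 0.00 0.31 -0.01
-7.32 0.68 4.49 0.03 0.35 0.00
```

```bash
python3 - <<'E'
from ins import *
F0=np.array(st["F0"])
while st["s"]<.152:
    st["s"]+=.0007; go(.02); ctrl.pause(.05); c=rd(4)-F0; p=ctrl.read_tcp_pos(); a=(p[:2]-r)@d+.228; print(round(st["s"],4),round(a,4),fmt(c),round(p[2],4),round(ctrl.read_clock(),2)); save()
    if a>.1461 or c[0]<-16 or abs(c[2])>10: break
import pickle
S={k:imaging.camera(k) for k in ("scene","top")}; pickle.dump(S,open("S4.pkl","wb"))
E
```

```text
0.1432 0.1412 -10.20 0.66 5.32 0.02 0.60 -0.02 0.1015 28.05
0.1439 0.1416 -12.18 0.82 6.52 -0.07 0.74 -0.02 0.1015 28.35
0.1446 0.1422 -12.09 0.50 6.13 -0.06 0.72 0.09 0.1014 28.65
0.1453 0.143 -12.33 0.88 5.31 0.01 0.77 0.03 0.1015 28.95
0.146 0.1436 -12.38 0.92 4.54 -0.05 0.77 -0.02 0.1015 29.25
0.1467 0.1443 -13.09 1.21 6.30 -0.04 0.73 -0.03 0.1015 29.55
0.1474 0.145 -11.99 1.16 5.82 -0.01 0.77 -0.03 0.1015 29.85
0.1481 0.1458 -12.34 -0.51 6.60 -0.04 0.76 0.04 0.1015 30.15
0.1488 0.1465 -12.46 0.20 6.24 -0.02 0.77 0.03 0.1015 30.45
```

```bash
python3 - <<'E'
from ins import *
import pickle
F0=np.array(st["F0"])
st["s"]-=.0021; go(.02); ctrl.pause(.1); c=rd(4)-F0; p=ctrl.read_tcp_pos(); print(round((p[:2]-r)@d+.228,4),fmt(c)); save()
S={k:imaging.camera(k) for k in ("scene","top")}; pickle.dump(S,open("S4.pkl","wb"))
ims=[]
for c,(x0,y0,x1,y1) in {"top":(262,65,367,185),"scene":(168,185,280,305)}.items():
    im=S[c]["image"][y0:y1,x0:x1]; ims.append(cv2.resize(cv2.convertScaleAbs(im,alpha=1.6),(395,480),interpolation=cv2.INTER_CUBIC))
cv2.imwrite("pics/pushed.png",np.hstack(ims)); print(ctrl.read_clock())
E
```

```text
0.1466 -3.34 0.30 2.21 -0.05 0.03 0.01
31.0083
```

View pics/pushed.png

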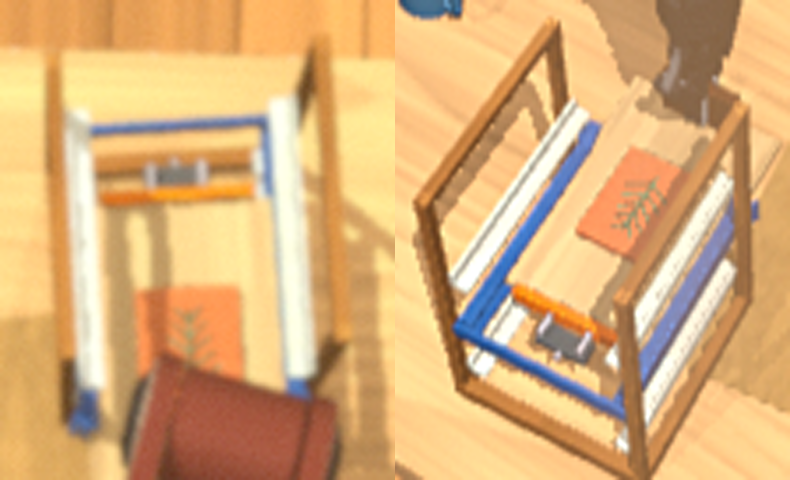

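```bash
python3 - <<'E'
import pickle,cv2,numpy as np
a=pickle.load(open("S.pkl","rb"));b=pickle.load(open("S4.pkl","rb"))
for c,(x0,y0,x1,y1) in {"top":(286,105,330,122),"scene":(198,248,232,275)}.items():
    for S in(a,b):
        im=S[c]["image"][y0:y1,x0:x1].astype(int); h=cv2.cvtColor(im.astype(np.uint8),cv2.COLOR_BGR2HSV)
        m=(h[...,1]>215); v,u=np.nonzero(m); print(c,m.sum(),(u.mean()+x0).round(2),(v.mean()+y0).round(2))
    # shift of grey block is fixed; orange profile
top=lambda S:S["top"]["image"][100:122,300:325].astype(int)
for S in (a,b): print((top(S)[...,2]-top(S)[...,0]).mean(1).round(0).tolist())
E
```

```text
top 61 308.89 115.3
top 29 309.55 113.21
scene 41 209.63 259.29
scene 44 208.89 260.41
[74.0, 76.0, 78.0, 80.0, 77.0, 67.0, 46.0, 29.0, 26.0, 28.0, 30.0, 32.0, 45.0, 80.0, 114.0, 123.0, 103.0, 76.0, 66.0, 66.0, 69.0, 72.0]
[78.0, 80.0, 82.0, 84.0, 79.0, 65.0, 45.0, 30.0, 28.0, 31.0, 44.0, 76.0, 116.0, 132.0, 113.0, 80.0, 67.0, 65.0, 65.0, 65.0, 66.0, 65.0]
```

```bash
python3 - <<'E'
from ins import *
import pickle
ctrl.move_gripper(.045,30); ctrl.pause(.2)
print(ctrl.read_finger_gap(),fmt(rd(4)),ctrl.read_tcp_pos(),ctrl.read_clock())
p=ctrl.read_tcp_pos()
t=r+(st["s"]-.228)*d
ctrl.line_to([*t,.16],max_speed=.06); print(fmt(rd(4)),ctrl.read_clock())
ctrl.line_to([*t,.30],max_speed=.15)
t2=t-.12*d; ctrl.line_to([*t2,.32],max_speed=.15)
S={k:imaging.camera(k) for k in ("scene","top")}; pickle.dump(S,open("S5.pkl","wb"))
ims=[]
for c,(x0,y0,x1,y1) in {"top":(262,65,367,185),"scene":(168,185,280,305)}.items():
    im=S[c]["image"][y0:y1,x0:x1]; ims.append(cv2.resize(cv2.convertScaleAbs(im,alpha=1.6),(395,480),interpolation=cv2.INTER_CUBIC))
cv2.imwrite("pics/rel.png",np.hstack(ims)); cv2.imwrite("pics/rel_full.png",S["scene"]["image"]); print(ctrl.read_clock())
for q in ["mug","jar","scraper"]: print(q,[np.round(x["location"],3).tolist() for x in imaging.search_frame(q,"scene")][:1])
E
```

```text
0.04512886240462868 0.25 -0.40 -0.01 -0.03 -0.06 -0.06 [ 0.62389003 -0.07560759  0.10178489] 31.6167
0.39 -0.12 -0.07 -0.01 -0.01 -0.00 32.7417
34.8833
mug [[0.598, -0.453, 0.052]]
jar [[0.47, -0.419, 0.078]]
scraper [[0.377, 0.482, 0.003]]
```

View pics/rel.png

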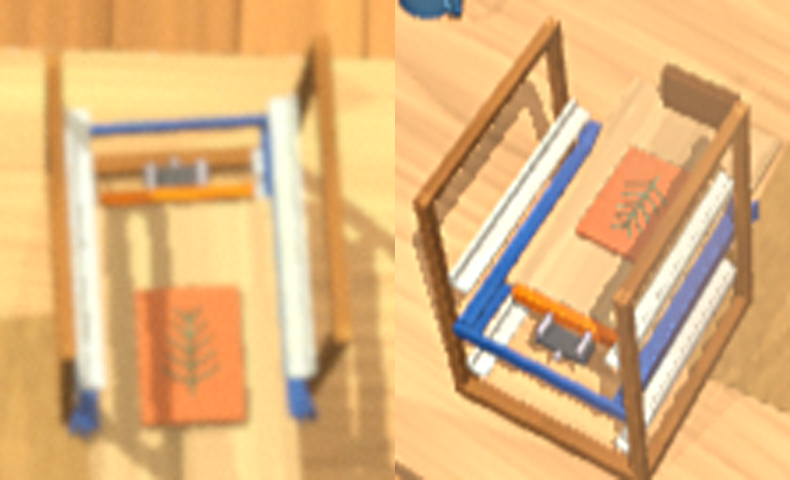

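View pics/rel_full.png

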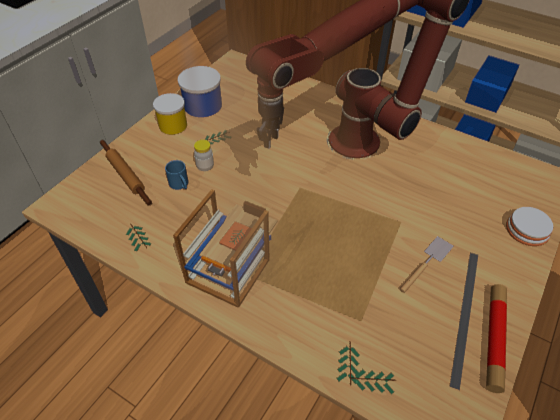

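```bash
python3 - <<'E'
from plant import ctrl
print(ctrl.read_wrist_force(),ctrl.read_clock()); print(ctrl.sign_off())
E
```

```text
[ 0.41623903 -0.25594316  0.6345693 ] 35.0333
the job is handed in; nothing more can be done
None
```

The board is in the drying rack on the blue runners, resting against the orange depth stop with the tile still on it, and the job is handed in. It took about 35 s of the 58 s allowed.

I gripped the board by its handle bar, lifted it level, and slid it into the runners with no noticeable side force. I lowered it until it just touched the ledges and felt the stop at about 141 mm behind the runners' origin.

- **Stop travel:** the arm reading gave about 5.2 mm of push. The shift of the orange bar in the top picture gave about 5.4 mm, so the stop is well short of its 18 mm end. Its first resistance, about 12 N, includes ledge friction.
- **After letting go:** the pictures after release show the board and tile where I left them, and the gripper is clear with the wrist force near zero.
- **Bystanders:** the mug, jar and scraper were found within 5 mm of where they were first detected, which is about the detector's accuracy.

None of my checks failed. The two cameras' own fits of the runner height differed from the combined fit by up to 7 mm. Touching down put the ledges at about 88 mm, against 90 mm from the combined fit.

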